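# Sweep the ring blanks into the bench pan

## Task

Tidy the bench: with closed fingers, push the three loose ring blanks (two brass, one copper) along the mat through the open front of the red pan, until each lies wholly inside it. Only sweep them - do not pick up or lift any - and leave the solder pot, the loupe and the eraser where they are.

Things in the scene. Friction and masses are not known exactly. Their poses are not given: they have to be found in the camera images.
- mat: dark rubber bench mat, fixed, 188 x 240 mm and 5 mm thick, under the pan and the rings. Origin: centre of its underside, on the bench (top at z 5 mm). Obstacles around: upright plank 90 mm high left of the mat (y -60 to 10 mm); lamp shade 240 to 300 mm up over x > 590, y < -240 mm; torch stand 330 mm high at x 260 to 440, y 200 to 260 mm: cross above it
- pan: red sheet-metal pan with steel rim, fixed on the mat, open on top and in front. Origin: middle of the front lip's edge, at mat level; +x runs level into the pan. Inside 130 mm wide (y +-65), 72 mm deep (x 0 to 72); walls 3 mm thick, 30 mm high (16 mm at the front 18 mm). Lip ramps over 16 mm to a floor 2 mm high. Mouth faces roughly the robot's right (-y)
- ring_a: ring blank cut from brass tube, standing on its flat end like a thick washer: 24 mm outside diameter, 17 mm hole, 14 mm high, about 30 g; loose, it slides on the mat. Origin: centre of its underside
- ring_b: ring blank cut from brass tube, standing on its flat end like a thick washer: 24 mm outside diameter, 17 mm hole, 14 mm high, about 30 g; loose, it slides on the mat. Origin: centre of its underside
- ring_c: ring blank cut from copper tube, standing on its flat end like a thick washer: 24 mm outside diameter, 17 mm hole, 14 mm high, about 30 g; loose, it slides on the mat. Origin: centre of its underside
- solder_pot: small round beige ceramic pot, 48 mm diameter, 26 mm high, loose, to be left alone. Origin: centre of its underside
- loupe: folded chromed loupe lying flat, 24 x 59 x 15 mm (long along its y), loose, to be left alone. Origin: centre of its underside
- eraser: worn pale grey rubber eraser lying flat, 18 x 42 x 12 mm (long along its y), loose, to be left alone. Origin: centre of its underside

How it is judged:
By the outcome, as a careful person would: the job done as asked, in the order asked, and still so for the second after the job is handed in, with the robot touching nothing.
It also fails if it takes over 54 s, if anything falls off the work surface, if the arm or the gripper's body presses on something with over 40 N, if the wrist force passes 120 N, or if a joint passes its speed limit or range.

## Robot

A 6-joint arm with a two-finger parallel gripper is mounted at the origin on a cart in front of the work surface, level with it; the furniture and walls round the work are solid. World frame = base frame: x ahead of the robot, y to its left, z up, the work surface at z = 0. Lengths are in mm, angles in degrees, forces in N, time in s.
With the tool pointing down it reaches from about 300 to 850 mm from the base axis. Payload 4.2 kg.
Tool frame: the origin (TCP) lies midway between the tips of the shut fingers; the grasp point (between the pads) lies 19 mm behind it; z points along the fingers, y is the line along which they close (so a half turn about z gives the same grasp; the last joint's range is limited). The gripper opens to 91 mm and grips with 3 to 60 N. Pads are 32 mm wide; open, the fingers measure 118 mm over their backs; the gripper's body (76 mm by 178 mm) begins 60 mm behind the grasp point.
Start: joints at [-1.146, 18.312, 89.639, -0, 72.044, -1.146], TCP at [575.016, 0, 213.976] pointing down, gripper open.
Joint ranges: [-177.97, 177.97], [-48.28, 115.42], [12.27, 149.76], [-77.06, 257.06], [2.81, 150.46], [-146.56, 146.56]. Speed limits (degrees/s): [147.25, 147.25, 180, 180, 180, 180].

## Interface

Orientations are given as [roll, pitch, yaw] about the fixed x, y, z axes, in that order (R = Rz(yaw) Ry(pitch) Rx(roll)).
In Python, from workcell import env gives the robot as it stands.
- The arm moves only by the shell command python3 -m jog 'ROWS' [FORCE]. ROWS is a JSON object of lists of equal length, an entry for each row: "jaw": the finger opening in mm, from 0 to 91.2; "slide": the shift along the tool's x, y, z in units of 30 mm (1.0 is 30 mm), a list of three; "spin": the turn about the tool's z in units of 8 degrees (1.0 is 8 degrees). In form: {"jaw": [jaw, ...], "slide": [[dx, dy, dz], ...], "spin": [spin, ...]}. A call has 1 to 10 rows; each row shifts and turns the commanded pose from where the row before left it, along the tool's axes as they then stand; what a row does not reach is not made up. A row lasts 1/10 s, in which the tool goes at most 50 mm and 8.59 degrees, less where a joint would pass 70% of its speed; a pose out of reach is approached as far as the arm can. A call is refused whole if a number of a shift passes 1 or a number of a turn 1, either way. A call with a gripper value outside its range is refused whole. The fingers move at their own pace and stop on an object; FORCE is the grip in N (left out, the last holds). Time passes only in rows, so rows that do not move let the fingers close. It gives the time, the measured TCP pose, the force, the opening and the grip force at its end, in the units of the state.
- env.state(): the state, without advancing time (a new reading comes with each control period).
- env.grab_frame(name): name is "scene" or "side" or "wrist"; returns the picture (480x640x3 uint8, red, green, blue); there is no depth.
- env.camera_model(name): a dict with "fx", "fy", "cx", "cy" (pixels), "D" ([k1, k2, p1, p2, k3] as OpenCV has them; the pictures are not rectified), "camera_from_world" (4x4, takes a point from world to camera coordinates). Camera axes: x right, y up, looking along -z (the intrinsics and any distortion apply to the point x, -y, -z); pixel columns grow to the right and rows downward; lengths in mm; the calibration is good to about 2 mm. A picture is of the moment at which its call begins: read the wrist's pose just before it. camera_model takes no time and is no camera call; for the wrist camera it gives the pose at the moment of the call.
- env.job_done(): hands the job in; it is judged then, once.
The state is a dict: "time_s": time; "qpos": joint angles; "qvel": joint speeds; "effort": joint torques, N m; "ee_pos": TCP position; "ee_rot": TCP orientation; "force": force on the tool from outside, world axes, zero at the start; "torque": the same for the moment, N m; "gripper_width": finger opening in mm; "gripper_force": force on a finger pad.
Only numpy, scipy, OpenCV 4.12 (cv2) and the standard library are available. Lean on these libraries where they do the work, as an engineer would, in place of code of your own. Each camera call takes 0.05 s, during which the arm holds its last target. There are 200 camera calls.

## Working session

There is one attempt and no reset: what is moved stays moved. The work goes in short steps, Python scripts to look and compute and a shell command to move; the robot and the scene stay as the last step left them, time stands still between calls to the robot, and variables do not carry over. Pictures are saved under pics/ and viewed, at most 10 in all, crops included, and the job is handed in when it is done.

```bash
mkdir -p pics; ls; python3 - <<'E'
from workcell import env
import cv2
for n in("scene","side"):
    cv2.imwrite(f"pics/{n}0.png",env.grab_frame(n)[...,::-1])
    m=env.camera_model(n); print(n,m)
print(env.state())
E
```

```text
pics
scene {'fx': 608.6914697126426, 'fy': 608.6914697126426, 'cx': 323.8525246689614, 'cy': 238.3532314068052, 'D': array([-0.15617001,  0.        ,  0.        ,  0.        ,  0.        ]), 'camera_from_world': array([[ 5.19142209e-01, -8.54553559e-01,  1.51519740e-02,
        -4.64559839e+02],
       [ 6.48936701e-01,  4.05642901e-01,  6.43688586e-01,
        -2.58937589e+02],
       [-5.56212662e-01, -3.24333242e-01,  7.65137519e-01,
        -6.93220722e+02],
       [ 0.00000000e+00,  0.00000000e+00,  0.00000000e+00,
         1.00000000e+00]])}
side {'fx': 485.28853489568934, 'fy': 485.28853489568934, 'cx': 320.2577997892588, 'cy': 245.8050460281471, 'D': array([-0.07224433,  0.        ,  0.        ,  0.        ,  0.        ]), 'camera_from_world': array([[-9.19119985e-01, -3.93930249e-01,  6.11654282e-03,
         3.72397416e+02],
       [ 2.53388801e-01, -5.79177368e-01,  7.74821071e-01,
        -3.08315362e+02],
       [-3.01682894e-01,  7.13703395e-01,  6.32151007e-01,
        -5.55059943e+02],
       [ 0.00000000e+00,  0.00000000e+00,  0.00000000e+00,
         1.00000000e+00]])}
{'time_s': 0.1, 'qpos': array([-1.14592110e+00,  1.83466918e+01,  8.96970402e+01, -1.15327562e-03,
        7.20426977e+01, -1.14476518e+00]), 'qvel': array([-0.00478152, -0.00055446, -0.24581907, -0.06013832, -0.04652856,
        0.04020489]), 'effort': array([ 5.01049108e-04, -4.13330913e+01, -2.32510239e+01,  7.29743019e-02,
        4.21804120e-02, -4.88014211e-05]), 'ee_pos': array([5.74573762e+02, 2.80893025e-03, 2.13233336e+02]), 'ee_rot': array([-1.79913566e+02, -6.30403071e-04,  8.99992000e+01]), 'force': array([-0.74877084,  0.24838539, -0.19966494]), 'torque': array([0.01709695, 0.01651281, 0.00173463]), 'gripper_force': 0.0, 'gripper_width': 91.40637353086238}
```

View pics/scene0.png

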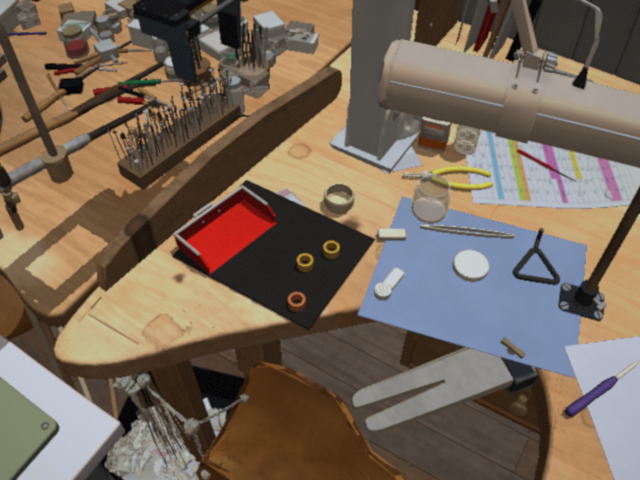

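View pics/side0.png

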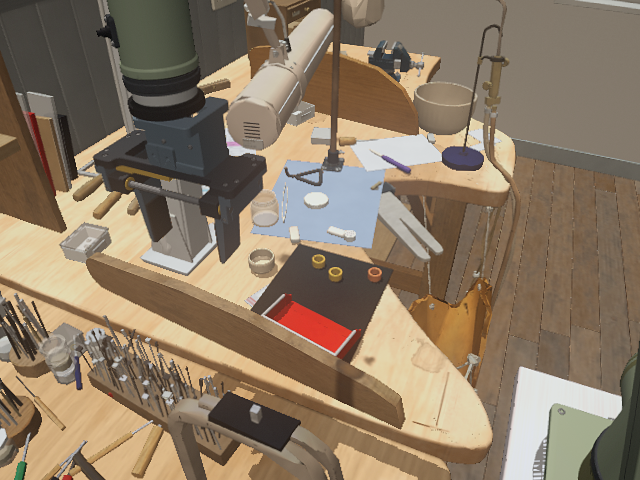

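The scene view shows the red pan at about (228,232) with its mouth facing lower right. The brass rings are at (331,249) and (305,262), the copper ring at (297,300), the pot at (338,197), the loupe at (388,283) and the eraser at (391,234). In the side view the pan is at (315,325), the rings at (319,261), (335,273) and (375,273), and the pot at (261,262).

```bash
cat > h.py <<'E'
from workcell import env
import numpy as np, cv2
def undist(m,p):
    K=np.array([[m['fx'],0,m['cx']],[0,m['fy'],m['cy']],[0,0,1]])
    return cv2.undistortPoints(np.array(p,float).reshape(-1,1,2),K,m['D']).reshape(-1,2)
def rays(m,p):
    T=m['camera_from_world'];R=T[:3,:3];o=-R.T@T[:3,3]
    u=undist(m,p);d=np.c_[u[:,0],-u[:,1],-np.ones(len(u))]@R
    return o,d
def onplane(m,p,z):
    o,d=rays(m,p);return o+d*((z-o[2])/d[:,2])[:,None]
def tri(m1,p1,m2,p2):
    out=[]
    (o1,d1),(o2,d2)=rays(m1,p1),rays(m2,p2)
    for a,b in zip(d1,d2):
        s=np.linalg.lstsq(np.c_[a,-b],o2-o1,rcond=None)[0]
        x,y=o1+a*s[0],o2+b*s[1];out.append(np.r_[(x+y)/2,np.linalg.norm(x-y)])
    return np.array(out)
def blobs(img,lo,hi,roi,amin=20,close=0):
    hsv=cv2.cvtColor(img,cv2.COLOR_RGB2HSV);k=cv2.inRange(hsv,lo,hi)
    z=np.zeros_like(k);x0,y0,x1,y1=roi;z[y0:y1,x0:x1]=k[y0:y1,x0:x1]
    if close: z=cv2.morphologyEx(z,cv2.MORPH_CLOSE,np.ones((close,close)))
    c,_=cv2.findContours(z,cv2.RETR_EXTERNAL,cv2.CHAIN_APPROX_NONE)
    return [q for q in c if cv2.contourArea(q)>=amin]
E
python3 - <<'E'
from h import *
np.set_printoptions(precision=1,suppress=True)
ms,md=env.camera_model("scene"),env.camera_model("side")
S=cv2.imread("pics/scene0.png")[...,::-1].copy();D=cv2.imread("pics/side0.png")[...,::-1].copy()
rc={}
for n,I,m,roi in(("scene",S,ms,(280,235,345,315)),("side",D,md,(305,250,390,286))):
    c=blobs(I,(3,110,60),(35,255,255),roi); rc[n]=[]
    for q in c:
        e=cv2.minEnclosingCircle(q)[0];b=cv2.boundingRect(q);e=(b[0]+b[2]/2-.5,b[1]+b[3]/2-.5)
        rc[n].append(e);print(n,np.array(e),b,onplane(m,[e],12)[0])
    r=blobs(I,(0,180,60),(6,255,255),(150,170,400,370),200)
    for q in r:
        a=cv2.approxPolyDP(q,4,True).reshape(-1,2);print("red",n,[(tuple(p),onplane(m,[p],7)[0][:2].round(1)) for p in a])
# mat
for n,I,m,roi in(("scene",S,ms,(170,180,380,330)),("side",D,md,(230,240,400,360))):
    for q in blobs(I,(0,0,0),(180,255,50),roi,3000,5):
        a=cv2.approxPolyDP(cv2.convexHull(q),5,True).reshape(-1,2);print("mat",n,[(tuple(p),onplane(m,[p],5)[0][:2].round(1)) for p in a])
# others, rough
for nm,p,q,z in(("pot",(338,197),(261,262),13),("loupe",(388,283),(342,234),8),("eraser",(391,234),(294,234),6)):
    print(nm,onplane(ms,[p],z)[0],onplane(md,[q],z)[0])
s=np.hstack([cv2.resize(S[180:330,165:415],None,fx=1.6*1,fy=1.6,interpolation=2),cv2.resize(D[220:370,230:480],None,fx=1.6,fy=1.6,interpolation=2)])
cv2.imwrite("pics/z1.png",s[...,::-1])
print(s.shape)
E
```

```text
scene [296.5 301. ] (287, 291, 20, 21) [ 411.1 -249.8   12. ]
scene [336.  297.5] (328, 281, 17, 34) [ 444.7 -292.8   12. ]
scene [304.5 261.5] (296, 252, 18, 20) [ 474.8 -222.4   12. ]
scene [331. 249.] (322, 240, 19, 19) [ 514.9 -242.9   12. ]
red scene [((np.int32(268), np.int32(205)), array([ 542.4, -111.4])), ((np.int32(241), np.int32(190)), array([546.6, -55.7])), ((np.int32(180), np.int32(234)), array([422.4, -32.3])), ((np.int32(201), np.int32(253)), array([410.5, -82.7])), ((np.int32(198), np.int32(257)), array([402.3, -83.6])), ((np.int32(178), np.int32(245)), array([404.1, -43.7])), ((np.int32(211), np.int32(273)), array([ 389.4, -117.9])), ((np.int32(275), np.int32(223)), array([ 517., -142.]))]
side [374.5 274. ] (368, 267, 14, 15) [ 409.5 -251.7   12. ]
side [335. 274.] (328, 267, 15, 15) [ 473.1 -224.    12. ]
side [379.5 262.5] (370, 258, 20, 10) [ 410.9 -284.5   12. ]
side [318.5 261. ] (312, 254, 14, 15) [ 513.4 -244.3   12. ]
red side [((np.int32(272), np.int32(318)), array([528.7, -91.9])), ((np.int32(332), np.int32(351)), array([415.6, -68.8])), ((np.int32(351), np.int32(331)), array([ 403.1, -117. ])), ((np.int32(293), np.int32(301)), array([ 514.3, -139.6]))]
mat scene [((np.int32(246), np.int32(181)), array([569.1, -49.1])), ((np.int32(372), np.int32(239)), array([ 569.1, -282.5])), ((np.int32(309), np.int32(329)), array([ 385.9, -285.9])), ((np.int32(173), np.int32(255)), array([386.5, -48.4]))]
pot [ 610.6 -198.5   13. ] [ 606.6 -199.2   13. ]
loupe [ 507.3 -341.5    8. ] [ 505.  -340.4    8. ]
eraser [ 592.4 -302.6    6. ] [ 591.8 -305.2    6. ]
(240, 800, 3)
```

View pics/z1.png

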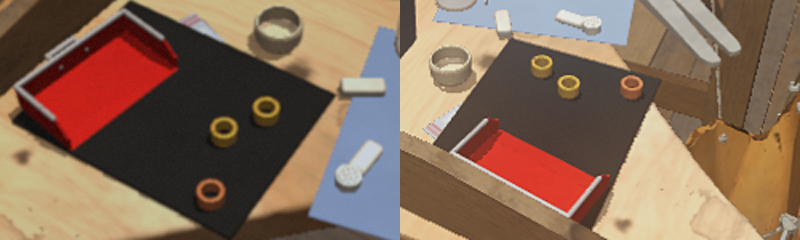

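The crops show all three rings standing on the mat, clear of each other. The pan lip runs from about (389,-118) to (517,-142) in the world. I'll push c first, then b, then a. Next I close the fingers and go above the start point behind c.

```bash
python3 -m jog '{"jaw":[0,0,0,0,0,0,0,0,0,0],"slide":[[-0.5,-0.3,0],[-0.95,-0.56,0],[-0.95,-0.56,0],[-0.95,-0.56,0],[-0.95,-0.56,0],[-0.95,-0.56,0],[-0.95,-0.56,0],[-0.95,-0.56,0],[-0.95,-0.56,0],[-0.95,-0.56,0]],"spin":[0,0,0,0,0,0,0,0,0,0.56]}' 10
python3 - <<'E'
from h import *
s=env.state();print(s['ee_pos'],s['ee_rot'],s['gripper_width'],s['force'])
m=env.camera_model("wrist");cv2.imwrite("pics/w1.png",env.grab_frame("wrist")[...,::-1])
E
```

```text
time_s: 1.1
ee_pos: [412.7, -272.9, 213.9]
ee_rot: [-180.0, 0.0, 85.4]
force: [-0.0, -0.6, -0.6]
gripper_width: 13.8
gripper_force: 0.0
[ 412.71909028 -272.91961864  213.85423064] [-1.79963431e+02  9.93532411e-03  8.53856821e+01] 13.783118090669536 [-0.04114268 -0.60867023 -0.57778171]
```

View pics/w1.png

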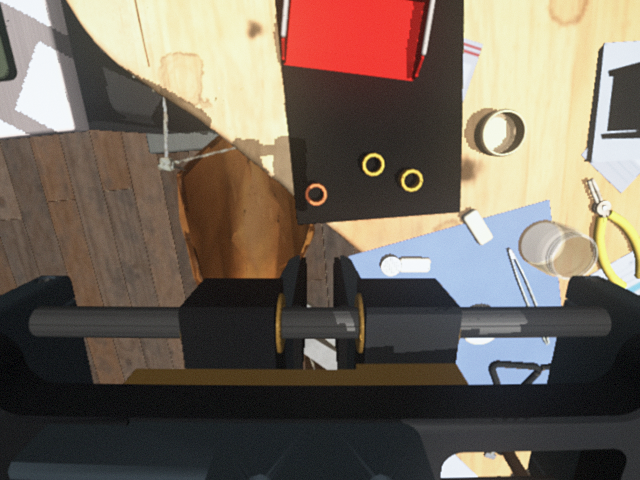

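The wrist view shows the pan mouth's lip running from (285,64) to (418,79). The copper ring is at (316,195), the brass rings at (373,164) and (411,181), and the fingers are almost shut at (320,270). I'll take a second measurement from this view.

```bash
python3 - <<'E'
from h import *
np.set_printoptions(precision=1,suppress=True)
m=env.camera_model("wrist");ms=env.camera_model("scene")
I=env.grab_frame("wrist");S=env.grab_frame("scene");print(env.state()['ee_pos'],env.state()['gripper_width'])
w=[]
for q in blobs(I,(3,110,60),(35,255,255),(296,140,440,215),30,3):
    b=cv2.boundingRect(q);c=(b[0]+b[2]/2-.5,b[1]+b[3]/2-.5);w.append(c);print(b,onplane(m,[c],19)[0],onplane(m,[c],12)[0])
sc=[(304.5,261.5),(331,249),(296.5,301)]
w.sort(key=lambda c:c[1]);print(tri(m,w,ms,sc))
r=max(blobs(I,(0,150,60),(8,255,255),(260,0,450,100),200),key=cv2.contourArea)
a=cv2.approxPolyDP(cv2.convexHull(r),3,True).reshape(-1,2)
for p in a: print("red",p,onplane(m,[p],5)[0][:2],onplane(m,[p],20)[0][:2])
E
```

```text
[ 413.  -272.9  213.9] 2.198869367634556
(306, 178, 24, 24) [ 410.8 -249.9   19. ] [ 410.6 -250.8   12. ]
(401, 163, 25, 25) [ 513.7 -243.1   19. ] [ 515.5 -243.9   12. ]
(363, 147, 24, 26) [ 473.4 -223.5   19. ] [ 474.5 -223.9   12. ]
[[ 473.9 -223.5   13.9    0.9]
 [ 514.9 -243.4   12.7    1.1]
 [ 410.5 -250.5   13.3    0.4]]
red [429   0] [536.7 -74.1] [532.  -79.1]
red [426  52] [ 533.  -121.2] [ 528.5 -124.4]
red [420  70] [ 526.6 -137.8] [ 522.3 -140.3]
red [414  75] [ 520.3 -142.1] [ 516.3 -144.5]
red [286  60] [ 390.  -116.7] [ 391.1 -120.1]
red [282  53] [ 386.7 -109.8] [ 387.9 -113.5]
red [290   0] [399.9 -62.7] [400.6 -68.2]
```

```bash
python3 -m jog '{"jaw":[0,0,0,0,0,0,0,0,0,0],"slide":[[-0.48,-0.15,0],[0,0,0.6],[0,0,0.9],[0,0,0.9],[0,0,0.9],[0,0,0.9],[0,0,0.9],[0,0,0.9],[0,0,0.5],[0,0,0]],"spin":[0,0,0,0,0,0,0,0,0,0]}'
```

```text
time_s: 2.25
ee_pos: [407.9, -284.4, 17.0]
ee_rot: [-179.8, -0.1, 85.6]
force: [0.4, 0.5, 0.4]
gripper_width: 0.6
gripper_force: 0.0
```

```bash
python3 -m jog '{"jaw":[0,0,0,0,0,0,0,0,0,0],"slide":[[0,0,0.17],[0.2,0,0],[0.3,0,0],[0.3,0,0],[0.3,0,0],[0.3,0,0],[0.3,0,0],[0.3,0,0],[0.3,0,0],[0.2,0,0]],"spin":[0,0,0,0,0,0,0,0,0,0]}'
cat > look.py <<'E'
import sys
from h import *
np.set_printoptions(precision=1,suppress=True)
I=env.grab_frame("scene");m=env.camera_model("scene")
s=env.state();print("tcp",s['ee_pos'],s['ee_rot'],"F",s['force'],s['time_s'])
o=np.array([454,-130.]);u=np.array([.186,.983]);v=np.array([-.983,.186])
for lo,hi,n in(((3,110,60),(16,255,255),"cu"),((17,110,60),(35,255,255),"br")):
    for q in blobs(I,lo,hi,(165,180,345,313),40):
        b=cv2.boundingRect(q);p=onplane(m,[(b[0]+b[2]/2-.5,b[1]+b[3]/2-.5)],12)[0][:2]
        print(n,b,p,"pan",(p-o)@u,(p-o)@v)
if len(sys.argv)>1:
    cv2.imwrite("pics/"+sys.argv[1],cv2.resize(I[160:340,150:410],None,fx=3,fy=3,interpolation=2)[...,::-1])
E
python3 look.py l1.png
```

```text
time_s: 3.25
ee_pos: [415.0, -209.8, 13.9]
ee_rot: [-180.0, -0.0, 85.6]
force: [-0.7, -0.4, 0.7]
gripper_width: 0.6
gripper_force: 0.1
tcp [ 414.9 -209.3   13.8] [-180.    -0.    85.6] F [-0.6  0.8 -0.9] 3.3
cu (327, 281, 18, 32) [ 445.8 -291.4] pan -160.1648461847254 -21.943664067008257
cu (165, 180, 68, 76) [460.5 -38.5] pan 91.12271187288158 10.604925096728092
br (296, 252, 18, 20) [ 474.8 -222.4] pan -86.95158345076385 -37.60527175105871
br (322, 240, 19, 19) [ 514.9 -242.9] pan -99.62436677141255 -80.85369003172046
br (165, 238, 10, 13) [396.1 -35. ] pan 82.58364289167713 74.56189036171128
```

View pics/l1.png

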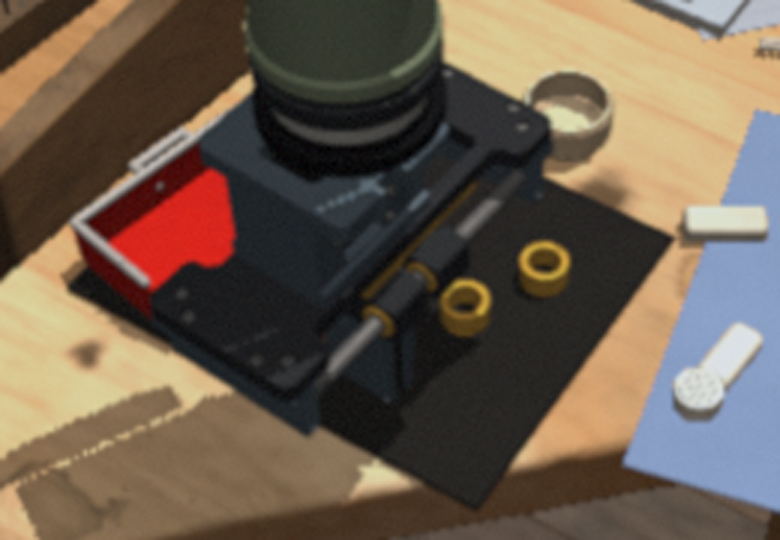

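The scene view now has the gripper hiding the copper ring. The two brass rings at (465,305) and (543,268) in the crop haven't moved. I'll use the wrist camera for tracking.

```bash
cat > wl.py <<'E'
import sys
from h import *
np.set_printoptions(precision=1,suppress=True)
m=env.camera_model("wrist");I=env.grab_frame("wrist")
s=env.state();print("tcp",s['ee_pos'],s['ee_rot'],"F",s['force'],s['time_s'])
o=np.array([454,-130.]);u=np.array([.186,.983]);v=np.array([-.983,.186])
for lo,hi,n in(((7,110,60),(15,255,255),"cu"),((18,110,60),(33,255,255),"br")):
    for q in blobs(I,lo,hi,(0,0,640,300),150,3):
        b=cv2.boundingRect(q);p=onplane(m,[(b[0]+b[2]/2-.5,b[1]+b[3]/2-.5)],15)[0][:2]
        if 380<p[0]<575 and -290<p[1]<-40: print(n,b,p,"pan",(p-o)@u,(p-o)@v)
cv2.imwrite("pics/"+sys.argv[1],I[...,::-1])
E
python3 wl.py w2.png
```

```text
tcp [ 415.  -209.9   13.8] [-180.    -0.    85.6] F [-0.6 -0.4 -0.4] 3.35
cu (296, 209, 48, 50) [ 417.8 -180.1] pan -55.98838958400661 26.217825585775046
br (414, 277, 39, 23) [ 477.  -215.4] pan -79.66273710169 -38.46582270972525
```

View pics/w2.png

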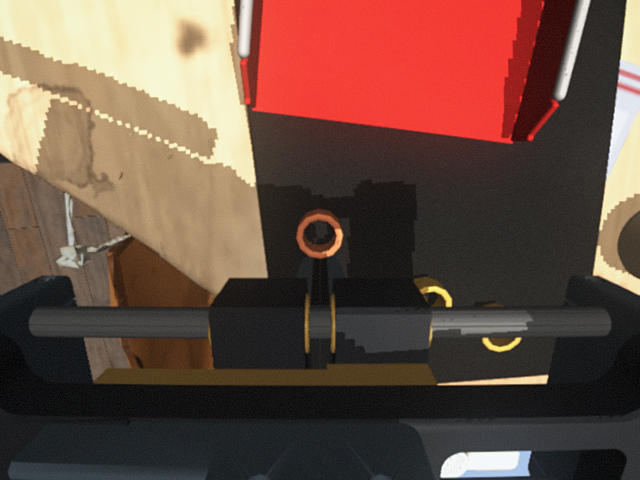

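The wrist view has the copper ring at (320,234), centred in front of the fingers, with the pan mouth straight ahead. Continuing the push.

```bash
python3 -m jog '{"jaw":[0,0,0,0,0,0,0,0,0,0],"slide":[[0.25,0,0],[0.37,0,0],[0.37,0,0],[0.37,0,0],[0.37,0,0],[0.37,0,0],[0.37,0,0],[0.37,0,0],[0.3,0,0],[0.15,0,0]],"spin":[0,0,0,0,0,0,0,0,0,0]}'; python3 wl.py w3.png
```

```text
time_s: 4.35
ee_pos: [422.8, -111.4, 13.8]
ee_rot: [-180.0, -0.0, 85.6]
force: [0.2, -0.6, 0.1]
gripper_width: 0.7
gripper_force: 0.1
tcp [ 422.8 -111.2   13.8] [-180.    -0.    85.6] F [ 0.7  0.  -0. ] 4.4
cu (296, 211, 47, 50) [425.4 -83.3] pan 40.5961706523953 36.77821201744954
```

The copper ring is inside the pan at u≈41, v≈37. Next I go over to behind ring b, the right-hand brass one.

```bash
python3 -m jog '{"jaw":[0,0,0,0,0,0,0,0,0,0],"slide":[[-0.3,0,0],[0,0,-0.7],[0,0,-0.9],[0,0,-0.9],[0,0,-0.6],[-0.8,0.6,0],[-0.9,0.7,0],[-0.9,0.7,0],[-0.9,0.7,0],[-0.9,0.7,0]],"spin":[0,0,0,0,0,0,0,0,0,0]}'
python3 -m jog '{"jaw":[0,0,0,0],"slide":[[-0.5,0.4,0],[0,0,0],[0,0,0],[0,0,0]],"spin":[0,-1,-1,0]}'; python3 wl.py w4.png
```

```text
time_s: 5.4
ee_pos: [513.7, -263.3, 106.8]
ee_rot: [180.0, 0.0, 85.5]
force: [1.1, 0.6, 0.5]
gripper_width: 0.4
gripper_force: 0.0
time_s: 5.8
ee_pos: [523.8, -278.0, 106.5]
ee_rot: [-180.0, -0.0, 101.4]
force: [0.2, -0.0, -0.4]
gripper_width: 0.8
gripper_force: 0.0
tcp [ 523.8 -277.7  106.6] [-180.    -0.   101.3] F [-0.4 -0.8 -0.7] 5.85
cu (46, 95, 191, 205) [ 380.2 -271.8] pan -153.0702534792953 46.17227834635979
br (300, 180, 32, 32) [ 514.3 -243.7] pan -100.58526442742382 -80.38198666991838
br (252, 143, 33, 33) [ 473.6 -223.6] pan -88.37664544678016 -36.654429003935235
```

```bash
python3 -m jog '{"jaw":[0,0,0,0,0,0,0],"slide":[[-0.16,-0.09,0],[0,0,0.5],[0,0,0.8],[0,0,0.8],[0,0,0.7],[0,0,0.31],[0,0,0]],"spin":[0,0,0,0,0,0,0]}'
python3 -m jog '{"jaw":[0,0,0,0,0,0,0,0,0,0],"slide":[[0.2,0,0],[0.3,0,0],[0.3,0,0],[0.3,0,0],[0.3,0,0],[0.3,0,0],[0.3,0,0],[0.3,0,0],[0.3,0,0],[0.1,0,0]],"spin":[0,0,0,0,0,0,0,0,0,0]}'; python3 wl.py w5.png
```

```text
time_s: 6.55
ee_pos: [521.7, -281.9, 12.5]
ee_rot: [-179.9, -0.1, 101.5]
force: [-0.1, 0.0, -0.6]
gripper_width: 0.3
gripper_force: 0.0
time_s: 7.55
ee_pos: [505.9, -201.5, 13.5]
ee_rot: [-180.0, -0.0, 101.6]
force: [-0.0, 0.6, 1.4]
gripper_width: 0.5
gripper_force: 0.1
tcp [ 506.  -201.6   13.5] [-180.    -0.   101.6] F [ 0.7  0.5 -0.4] 7.6
cu (163, 0, 61, 40) [425.4 -87. ] pan 36.90601053545593 36.14180876946407
cu (92, 0, 30, 76) [ 387.  -101.7] pan 15.331228870915716 71.12091049029604
br (298, 210, 48, 49) [ 501.9 -172.9] pan -33.27517420046714 -55.05506904522332
```

View pics/w5.png

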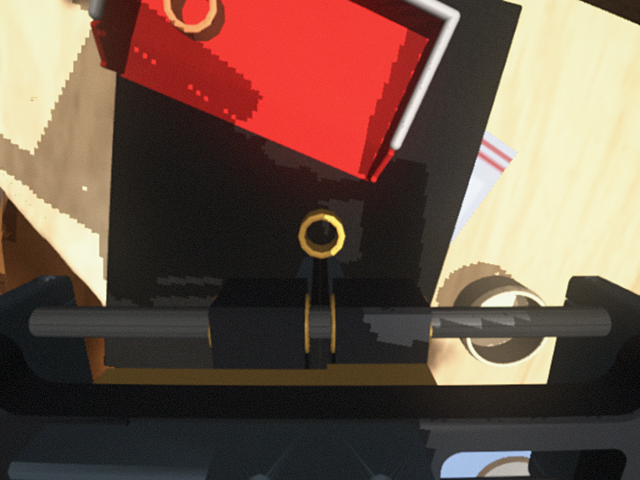

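The brass ring is at (322,234), centred on the fingers. It will clear the pan's right wall end at (373,180), and the copper ring at (190,10) is in the pan. Continuing the push.

```bash
python3 -m jog '{"jaw":[0,0,0,0,0,0,0,0,0,0],"slide":[[0.2,0,0],[0.3,0,0],[0.3,0,0],[0.3,0,0],[0.3,0,0],[0.3,0,0],[0.3,0,0],[0.3,0,0],[0.25,0,0],[0.1,0,0]],"spin":[0,0,0,0,0,0,0,0,0,0]}'; python3 wl.py w6.png
```

```text
time_s: 8.6
ee_pos: [490.2, -123.9, 13.6]
ee_rot: [-180.0, -0.0, 101.6]
force: [-0.5, -0.4, 1.1]
gripper_width: 0.8
gripper_force: 0.1
tcp [ 490.2 -123.8   13.6] [-180.    -0.   101.6] F [-0.5  0.4  0.6] 8.65
cu (305, 220, 33, 33) [486.1 -96.4] pan 39.03709921146198 -25.32212977653244
cu (181, 163, 53, 48) [425.  -82.7] pan 41.136291453098174 37.28041777125586
br (299, 215, 46, 44) [486.4 -96.6] pan 38.88701060559031 -25.664241766047947
```

Ring b is inside the pan too, at u≈39, v≈-25. Now ring a.

```bash
python3 -m jog '{"jaw":[0,0,0,0,0,0,0,0,0,0],"slide":[[-0.3,0,0],[0,0,-0.6],[0,0,-0.9],[0,0,-0.9],[0,0,-0.7],[-0.7,-0.22,0],[-0.9,-0.27,0],[-0.9,-0.27,0],[-0.9,-0.27,0],[-0.78,-0.24,0]],"spin":[0,0,0,0,0,0,0,0,0,0.44]}'
python3 -m jog '{"jaw":[0,0],"slide":[[0,0,0],[0,0,0]],"spin":[0,0]}'; python3 wl.py w7.png
```

```text
time_s: 9.65
ee_pos: [479.8, -266.5, 106.6]
ee_rot: [180.0, 0.0, 97.9]
force: [0.5, 0.4, -0.3]
gripper_width: 0.3
gripper_force: 0.0
time_s: 9.85
ee_pos: [479.7, -264.7, 106.4]
ee_rot: [-180.0, -0.0, 97.9]
force: [-0.4, -0.3, 0.1]
gripper_width: 0.4
gripper_force: 0.0
tcp [ 479.8 -264.   106.4] [-180.   -0.   98.] F [0.6 0.3 0.4] 9.9
br (303, 172, 32, 33) [ 473.9 -223.7] pan -88.39658724954542 -36.950014550949696
br (346, 0, 34, 21) [487.  -98.2] pan 37.39976587484997 -26.569479957849573
```

```bash
python3 -m jog '{"jaw":[0,0,0,0,0,0],"slide":[[0,0,0.5],[0,0,0.8],[0,0,0.8],[0,0,0.7],[0,0,0.3],[0,0,0]],"spin":[0,0,0,0,0,0]}'
python3 -m jog '{"jaw":[0,0,0,0,0,0,0,0,0,0],"slide":[[0.2,0,0],[0.3,0,0],[0.3,0,0],[0.3,0,0],[0.3,0,0],[0.3,0,0],[0.3,0,0],[0.3,0,0],[0.3,0,0],[0.1,0,0]],"spin":[0,0,0,0,0,0,0,0,0,0]}'; python3 wl.py w8.png
```

```text
time_s: 10.5
ee_pos: [479.4, -262.9, 12.6]
ee_rot: [-179.9, -0.1, 98.1]
force: [-0.2, -0.8, -0.7]
gripper_width: 0.7
gripper_force: 0.0
time_s: 11.5
ee_pos: [468.4, -182.8, 13.5]
ee_rot: [-180.0, -0.0, 98.0]
force: [0.2, 0.1, 0.3]
gripper_width: 0.2
gripper_force: 0.0
tcp [ 468.4 -182.8   13.5] [-180.   -0.   98.] F [-0.7  0.4  0.7] 11.55
cu (368, 102, 33, 37) [487.6 -94.1] pan 41.4983653315997 -26.389565909996534
cu (228, 43, 55, 59) [424.7 -81.6] pan 42.10848924084575 37.75847476417442
cu (373, 0, 21, 14) [478.4 -46.7] pan 86.37166343803266 -8.472315999226666
br (296, 213, 49, 46) [ 465.4 -154.8] pan -22.25296578616377 -15.827151571055811
br (358, 94, 50, 53) [486.9 -94.2] pan 41.26577340641129 -25.71215357248173
```

```bash
python3 -m jog '{"jaw":[0,0,0,0,0,0,0,0,0],"slide":[[0.15,0,0],[0.25,0,0],[0.25,0,0],[0.25,0,0],[0.25,0,0],[0.25,0,0],[0.25,0,0],[0.25,0,0],[0.2,0,0]],"spin":[0,0,0,0,0,0,0,0,0]}'
python3 -m jog '{"jaw":[0,0,0,0,0,0,0,0,0],"slide":[[-0.3,0,0],[0,0,-0.6],[0,0,-0.9],[0,0,-0.9],[0,0,-0.9],[-0.7,0,0],[-0.9,0,0],[-0.5,0,0],[0,0,0]],"spin":[0,0,0,0,0,0,0,0,0]}'; python3 wl.py w9.png; python3 look.py l2.png
```

```text
time_s: 12.45
ee_pos: [459.8, -120.7, 13.6]
ee_rot: [180.0, -0.0, 98.0]
force: [-0.2, 0.9, -0.0]
gripper_width: 0.3
gripper_force: 0.0
time_s: 13.35
ee_pos: [470.3, -194.6, 112.4]
ee_rot: [180.0, 0.0, 97.8]
force: [-0.5, 0.8, 0.6]
gripper_width: 0.3
gripper_force: 0.0
tcp [ 469.8 -193.3  112.2] [-180.    -0.    97.9] F [ 0.1 -0.2 -0.3] 13.4
cu (262, 65, 33, 36) [424.7 -81.6] pan 42.07878550883846 37.839081524416535
cu (333, 25, 33, 23) [471.5 -43.9] pan 87.89579175033768 -1.1937773185592668
br (343, 96, 32, 34) [486.7 -94.3] pan 41.20226575310125 -25.477462739616662
br (303, 84, 32, 35) [455.9 -90.3] pan 39.33733367453327 5.523524401965947
tcp [ 469.5 -192.6  112.1] [-179.9   -0.1   97.9] F [-0.8  0.2 -0.1] 13.45
cu (328, 281, 17, 32) [ 446.2 -292. ] pan -160.67293465337963 -22.4100860361472
cu (197, 234, 18, 19) [426.2 -79.5] pan 44.44157901452579 36.677390273991385
cu (214, 211, 33, 31) [472.4 -90.3] pan 42.45349874421714 -10.655566004285568
cu (165, 180, 57, 76) [456.  -31.3] pan 97.40592355024849 16.382265307466042
br (216, 224, 15, 16) [458. -88.] pan 42.06685531321173 3.932025967409847
br (230, 213, 15, 16) [487.  -92.6] pan 42.85448290422926 -25.456859634623004
```

View pics/w9.png

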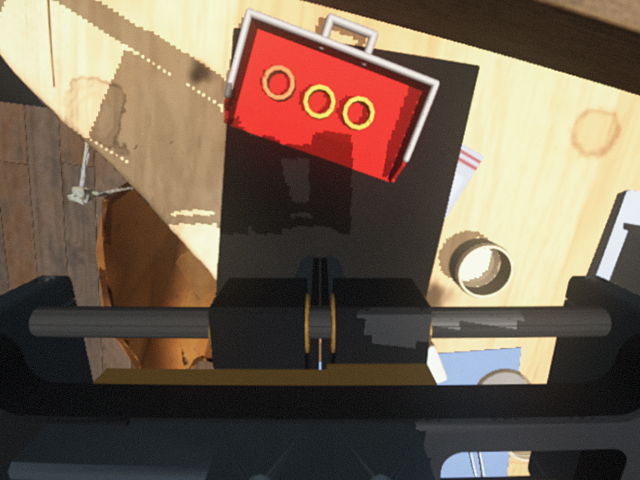

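View pics/l2.png

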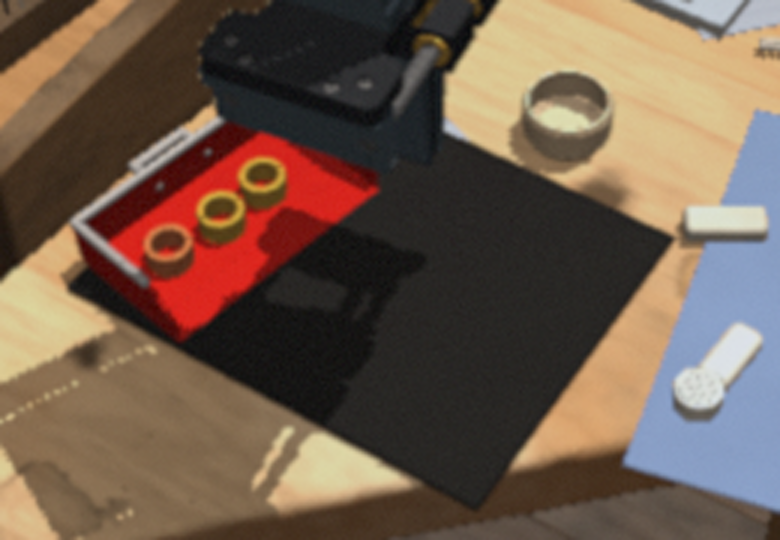

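Both views show all three rings standing well inside the pan: wrist (278,83), (319,101) and (359,113). The pot, eraser and loupe haven't moved, and the arm is clear of everything.

```bash
python3 -c "
from workcell import env
print(env.job_done())"
```

```text
the job is handed in; nothing more can be done
None
```

I swept all three rings into the red pan with closed fingers, and each lies wholly inside it; the pot, loupe and eraser were not touched, and the job was handed in at about 13.5 s.

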